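# Set, lock and prove the hold-down leaf of an assembly fixture

## Robot

A 6-joint arm with a two-finger parallel gripper is mounted at the origin on the work surface. World frame = base frame: x ahead of the robot, y to its left, z up, the work surface at z = 0. Lengths are in mm, angles in rad, forces in N, time in s.
With the tool pointing down it reaches from about 350 to 975 mm from the base axis. Payload 17.4 kg.
Tool frame: the origin (TCP) lies on the centre line of the jaws, within the pads' length; the fingertips stand 25 mm ahead of it and the grasp point (between the pads) lies 6 mm ahead of it (tcp_to_tips is the distance from the TCP to the fingertips, in mm); z points along the fingers, y is the line along which they close (so a half turn about z gives the same grasp; the last joint's range is limited). The gripper opens to 85 mm and grips with 20 to 120 N. Pads are 22 mm wide; open, the fingers measure 114 mm over their backs; the gripper's body (76 mm by 85 mm) begins 54 mm behind the grasp point. The pads swing forward as they close: fully open they stand 13 mm farther back than shut.
Start: joints at [1.162, 0.116, 1.442, -0, 1.584, -0.038], TCP at [244.602, 629.128, 256.303] pointing down, gripper open.
Joint ranges: [-2.83, 2.83], [-0.83, 2.19], [0.07, 2.5], [-1.14, 4.28], [0.01, 3], [-2.97, 2.97]. Speed limits (rad/s): [1.89, 1.89, 2.22, 3.14, 3.14, 3.14].

## Interface

Orientations are given as a 3x3 rotation matrix whose columns are the frame's x, y, z axes.
In Python, from workcell import get_obs, snapshot, sign_off, tcp_to_tips gives the robot as it stands.
- The arm moves only by the tool carry_out, never from a script. Its argument "increments" is a list of rows, each a list of 4 numbers: the shift along the tool's x, y, z in m, then the turn about the tool's z in rad. A call has 1 to 8 rows; each row is the pose to reach, as a shift and turn from the pose commanded when the call began, along the tool's axes at that moment; what a row does not reach only later rows make up. A row lasts 1/8 s, in which the tool goes at most 62.5 mm and 10.7 degrees, less where a joint would pass 70% of its speed; a pose out of reach is approached as far as the arm can. A call with a gripper value outside its range is refused whole. "claw" is the gripper's target within -1 to 1 (shut at 1, half-way at 0, fully open at -1), set as the call begins (left out, the last holds). The fingers move at their own pace and stop on an object; "grip_force" is the grip in N (left out, the last holds). Time passes only in rows, so rows that repeat a pose let the fingers close. It gives the time, the measured TCP pose, the force, the opening and the grip force at its end, in the units of the state.
- get_obs(): the state, without advancing time (a new reading comes with each control period).
- snapshot(name): name is "scene" or "top" or "wrist"; returns a dict with "pixels" (480x640x3 uint8, red, green, blue), "K" (3x3 intrinsics, pixels), "k1" (the pictures are not rectified: a ray, as slopes to the right and down, at radius r is drawn at 1 + k1 r^2 times it, then the intrinsics apply), "R" (3x3) and "t" (3): a world point X has camera coordinates R X + t. Camera axes: x right, y down, z forward; pixel columns grow to the right and rows downward; lengths in mm; the calibration is good to about 2 mm. A picture is of the moment at which its call begins. There is no depth.
- sign_off(): hands the job in; it is judged then, once.
The state is a dict: "t": time; "joints": joint angles; "qd": joint speeds; "tau": joint torques, N m; "tool_pos": TCP position; "tcp_rot": TCP orientation; "contact_force": force on the tool from outside, world axes, zero at the start; "wrist_torque": the same for the moment, N m; "opening": finger opening in mm; "gripper_force": force on a finger pad.
Only numpy, scipy, OpenCV 4.12 (cv2) and the standard library are available. Lean on these libraries where they do the work, as an engineer would, in place of code of your own. Each camera call takes 0.05 s, during which the arm holds its last target. There are 200 camera calls.

## Task

The hold-down leaf on the assembly fixture has gone slack: pushed straight down with 8 N on its brass dome, its red pointer ends up below the green band. Turn the black adjusting wheel until an 8 N push brings the pointer level with the green band, swing the orange lever right over to lock the wheel, then prove the locked setting by holding a steady 8 N push on the dome for about a second with the pointer in the band. Never load the leaf beyond 12 N, do not turn the wheel while it is locked, and leave the other things on the bench alone.

Things in the scene. Friction and masses are not known exactly. Their poses are not given: they have to be found in the camera images.
- fixture: Aluminium base plate 130 x 280 mm, bolted down. Origin: centre of its underside, on the bench; y runs along the leaf root to tip, z up, x away from the robot at yaw 0. In mm: grey bridge, top 82 high, y -110 to -10, carries wheel (y -30) and lever axis (y -95); pivot ears 70 high; leaf's root hinge at x 0, y 12, z 62; empty nest below the tip; white setting plate 90 high at x -24, y 105 to 139.
- blade: Hold-down leaf: spring-steel cantilever 20 mm wide, 2 thick, free length 110 to 126 mm. It bends about its root hinge like a blade on a spring. Origin near the hinge, y along the blade to the tip, z out of its top. Stiffness at the dome 1.5 to 3 N/mm and rest angle both differ from start to start, so feel the deflection. Springs back; over 12 N spoils it.
- dome (a point): Top of the brass dome rivet at the blade's mid-span, 59 mm from the tip: 13 mm across, standing 4.6 mm proud of the blade. Press here, straight down, with the closed fingertips centred on it (within 12 mm). With the pointer at the middle of the green band the blade is about level and this point about 68 mm above the bench.
- tip (a point): Middle of the red pointer bar's 10 mm overhang to the setting plate side, at the tip end of the blade and at mid thickness of the blade (bar 30 x 4 x 2 mm across the leaf). Its height against band is the reading.
- band (a point): Centre of the green band on the face of the white setting plate, 62 mm above the bench. The band is 4 mm high (2 mm above and below this point); thin black ticks every 6 mm above and below it. z is up.
- wheel (a joint): Black adjusting wheel's angle (rad, 0 to 2.6), growing clockwise from above, vertical axis. Its cam tilts the leaf's clamp 0.1 rad per rad about a pivot at fixture y = 0, so the tip rises 12 to 14 mm (0.1 x its distance from the pivot) per rad clockwise, loaded or not. Stiff (0.12 N m), stays where left. Starts between 0.05 and 0.2; the right setting is 0.4 to 1.7 rad further.
- wheel_grip (a point): On the wheel's axis at mid-height of its wing bar, 106 mm above the bench. The bar is 44 mm long, 11 thick, 22 high (11 above and below this point), over a disc of 42 mm diameter. This point's x axis points along the bar and turns with it. Grip the bar across its thickness from above.
- lock_lever (a joint): Orange lock lever's angle (rad): 0 free, 1.4 against its stop = fully locked (locked from 1.2). Swings clockwise from above about a vertical axis, stays where left, takes about 2 N at its end. Starts 0 to 0.2. At 0 it points 0.7 rad to the +x side of the fixture's -y direction, at 1.4 it points 0.7 rad to the -x side.
- lever_end (a point): Near the end of the lever's orange handle (13 mm thick round bar rising slightly outwards), 56 mm out from the lever's axis, 109 mm above the bench; the handle ends 10 mm further out. Push it sideways with the closed fingertips beside it.
- casting_a: Bystander: small die-cast aluminium fitting, 28 mm high, 38 mm long, on the bench. Origin under its round boss.
- casting_b: Bystander: another such die-cast fitting.
- casting_c: Bystander: another such die-cast fitting.
- screwdriver: Bystander: green-handled screwdriver 170 mm long, lying on the bench; origin at its middle.
- deburr_pen: Bystander: pen-shaped air deburring tool, aluminium with a green collar, 135 mm long, lying; origin near its middle.
- tin: Bystander: open green tin, 72 mm across, 95 mm high, yellow tape round it, sticks standing in it; origin under its centre.

How it is judged:
By the outcome, as a careful person would: the job done as asked, in the order asked, and still so for the second after the job is handed in, with the robot touching nothing.
It also fails if it takes over 72 s, if anything falls off the work surface, if the arm or the gripper's body presses on something with over 40 N, if the wrist force passes 120 N, or if a joint passes its speed limit or range.

## Working session

There is one attempt and no reset: what is moved stays moved. The work goes in short steps, Python scripts to look and compute and a tool call to move; the robot and the scene stay as the last step left them, time stands still between calls to the robot, and variables do not carry over. Pictures are saved under pics/ and viewed, at most 10 in all, crops included, and the job is handed in when it is done.

Besides the shell and the picture viewer there is one more tool, called after "Request:" in YAML: its name, and indented under it one key for each argument. carry_out: Moves the arm, as the interface text tells. Its arguments: {"type":"object","properties":{"increments":{"type":"array"},"claw":{"type":"number"},"grip_force":{"type":"number"}},"required":["increments"]}

```bash
mkdir -p pics; ls
cat > h.py <<'E'
import numpy as np, cv2
from workcell import get_obs, snapshot, sign_off, tcp_to_tips
def save(n,f):
    s=snapshot(n); cv2.imwrite('pics/'+f,s['pixels'][:,:,::-1]); np.savez('pics/'+f+'.npz',**s); return s
def ray(s,u,v):
    K,k1=np.array(s['K']),float(s['k1'])
    p=cv2.undistortPoints(np.array([[[u,v]]],float),K,np.array([k1,0,0,0.]))[0,0]
    R,t=np.array(s['R']),np.array(s['t']); return -R.T@t, R.T@np.array([p[0],p[1],1])
def atz(s,u,v,z):
    c,d=ray(s,u,v); return c+d*(z-c[2])/d[2]
def proj(s,X):
    R=np.array(s['R']); t=np.array(s['t'])
    return cv2.projectPoints(np.atleast_2d(np.array(X,float)),cv2.Rodrigues(R)[0],t.reshape(3),np.array(s['K']),np.array([float(s['k1']),0,0,0]))[0][:,0]
E
python3 - <<'E'
from h import *
print(get_obs())
for n in('scene','top'):
    s=save(n,n+'1.png'); print(n,s['K'],s['k1'],s['R'],s['t'])
E
```

```text
pics
{'t': 0.0, 'joints': array([ 1.16221143e+00,  1.16470857e-01,  1.44227136e+00, -1.46585192e-05,
        1.58400919e+00, -3.78207822e-02]), 'qd': array([-0.00042703,  0.00119804, -0.00069383,  0.00040487, -0.00084271,
       -0.00099248]), 'tau': array([ 2.62627793e-03, -7.31995296e+01, -6.32496500e+01,  1.29919526e-04,
        6.24427688e-03,  7.23640233e-05]), 'tool_pos': array([244.5293927 , 628.97015292, 255.56857681]), 'tcp_rot': array([[-9.32050686e-01,  3.62327641e-01, -4.46935316e-04],
       [ 3.62327916e-01,  9.32050073e-01, -1.06919392e-03],
       [ 2.91675818e-05, -1.15848007e-03, -9.99999329e-01]]), 'contact_force': array([-0.34427076,  1.37568842,  0.51676084]), 'wrist_torque': array([0.00686926, 0.02083737, 0.04397366]), 'gripper_force': 0.0, 'opening': 85.24716741046942}
scene [[438.51445854   0.         325.33038622]
 [  0.         438.51445854 245.13675671]
 [  0.           0.           1.        ]] 0.034507569570803955 [[ 0.32198079  0.94662822 -0.01494592]
 [ 0.64471867 -0.23079684 -0.72874595]
 [-0.69330095  0.22500628 -0.68462104]] [-190.79708318 -309.54339351 1395.72335092]
top [[556.58356582   0.         318.75247561]
 [  0.         556.58356582 238.30275389]
 [  0.           0.           1.        ]] -0.1668148079356578 [[ 0.01163601 -0.99991869  0.00521601]
 [-0.98287735 -0.01239671 -0.18384349]
 [ 0.1838932  -0.00298749 -0.98294169]] [   5.31143457  572.78736833 1106.46673916]
```

View pics/top1.png

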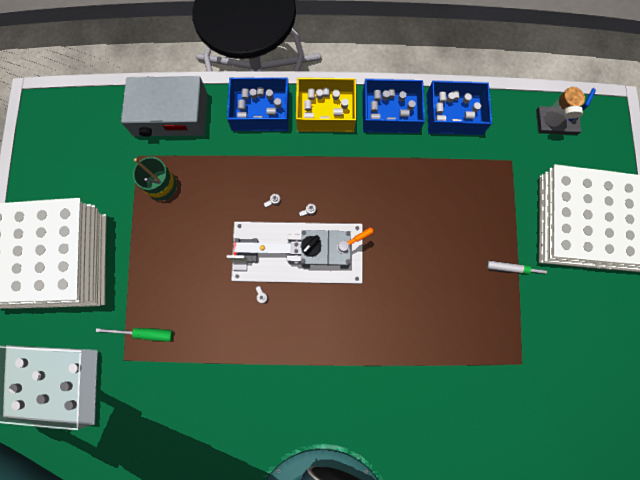

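View pics/scene1.png

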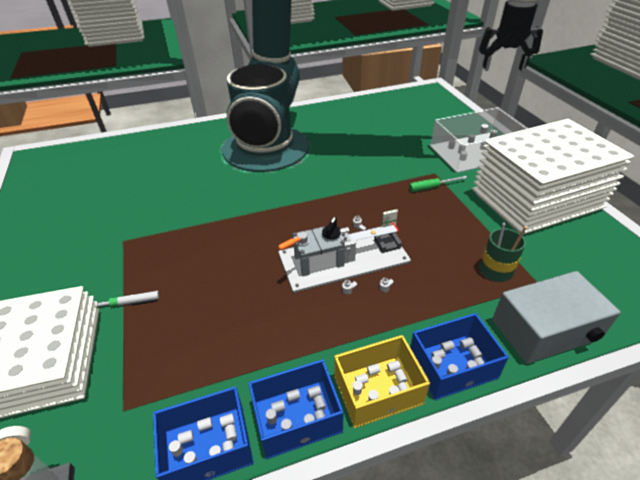

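The top view shows the fixture's plate with corners near (234,223), (362,224), (361,283) and (232,280). The wheel is at (312,245), the lever at (345,247) to (370,233), the dome at (262,248) and the tip at (235,250).

Run:
```python
from h import *
s=dict(np.load('pics/top1.png.npz'))
for n,u,v,z in [('c',234,223,8),('c',362,224,8),('c',361,283,8),('c',232,280,8),('wheel',312,244,112),('dome',262,248,68),('leverhub',344,247,90),('leverend',370,233,109),('tip',235,257,60)]:
    print(n,atz(s,u,v,z).round(1))
o=get_obs();w=save('wrist','w1.png')
C=-w['R'].T@w['t'];T=o['tcp_rot']
print('cam in tool',T.T@(C-o['tool_pos']), 'axes in tool\n',T.T@w['R'].T, w['K'],w['k1'])
p=s['pixels'][205:305,215:395,::-1]
a=cv2.resize(p,None,fx=4.4,fy=4.4,interpolation=cv2.INTER_CUBIC);cv2.imwrite('pics/c1.png',a)
```

```text
c [612.8 197.6   8. ]
c [614.  -81.8   8. ]
c [485.  -79.4   8. ]
c [487.8 197.1   8. ]
wheel [550.1  25.6 112. ]
dome [548.2 128.5  68. ]
leverhub [548.6 -38.6  90. ]
leverend [574.2 -89.4 109. ]
tip [529.9 184.7  60. ]
cam in tool [  74.01131566   -1.43040263 -117.32954284] axes in tool
 [[-3.35538362e-04 -9.57363520e-01 -2.88885753e-01]
 [ 9.99999862e-01 -2.04395470e-04 -4.84127541e-04]
 [ 4.04439107e-04 -2.88885876e-01  9.57363456e-01]] [[340.51193782   0.         319.82689544]
 [  0.         340.51193782 244.09839429]
 [  0.           0.           1.        ]] -0.03672528442949131
```

View pics/c1.png

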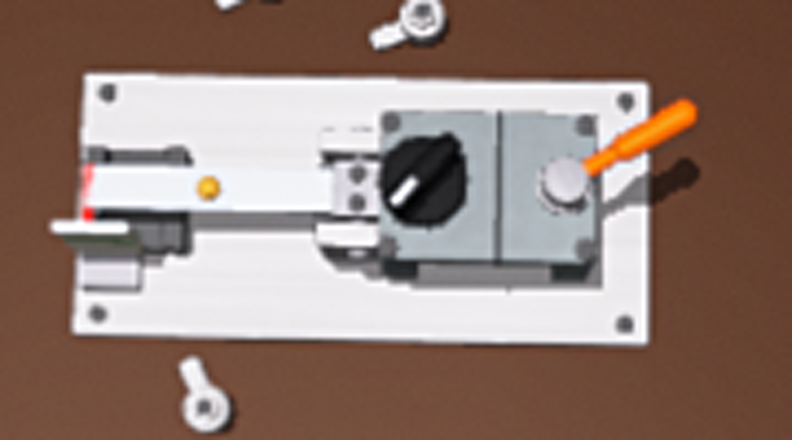

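The crop shows the fixture at about (550,57) with yaw near 0. The wheel bar lies at about 45°, and the lever is at its free end.

Request:
carry_out:
  increments:
    - [-0.058,-0.045,0.01,0.18]
    - [-0.116,-0.09,0.02,0.36]
    - [-0.174,-0.135,0.03,0.54]
    - [-0.232,-0.18,0.04,0.72]
    - [-0.29,-0.225,0.05,0.9]
    - [-0.348,-0.27,0.06,1.08]
    - [-0.406,-0.312,0.07,1.26]
    - [-0.464,-0.3565,0.075,1.44]
  claw: 1
  grip_force: 30

```text
t: 1.15
tool_pos: [501.6, 203.0, 190.3]
tcp_rot: [[0.243, 0.97, 0.0], [0.97, -0.243, 0.0], [0.0, 0.0, -1.0]]
contact_force: [0.9, 0.8, -0.3]
opening: 0.1
gripper_force: 0.0
```

Request:
carry_out:
  increments:
    - [0,0,0,0.18]
    - [0,0,0,0.36]
    - [0,0,0,0.54]
    - [0,0,0,0.72]
    - [0,0,0,0.9]
    - [0,0,0,1.08]
    - [0,0,0,1.26]
    - [0,0,0,1.33]

```text
t: 2.15
tool_pos: [500.9, 204.9, 190.4]
tcp_rot: [[1.0, -0.003, -0.0], [-0.003, -1.0, -0.0], [-0.0, 0.0, -1.0]]
contact_force: [0.1, 0.6, 0.5]
opening: 0.1
gripper_force: 0.0
```

Run:
```python
from h import *
o=get_obs();print(o['t'],o['tool_pos'],o['tcp_rot'],o['contact_force'],o['opening'],o['joints'])
save('wrist','w2.png')
```

```text
2.15 [500.87244347 204.93112447 190.41261307] [[ 9.99994673e-01 -3.24073186e-03 -3.89066628e-04]
 [-3.24077962e-03 -9.99994741e-01 -1.22194593e-04]
 [-3.88668583e-04  1.23454821e-04 -9.99999917e-01]] [0.12229809 0.58120449 0.53212319] 0.12210487945496652 [ 3.41223359e-01 -1.52391928e-01  1.81324991e+00  1.51084172e-05
  1.48114220e+00  1.91525909e+00]
```

View pics/w2.png

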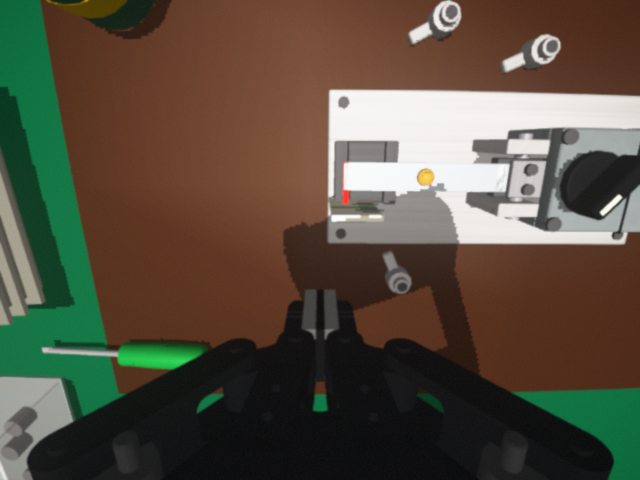

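The wrist picture shows the dome at (426,177), the pointer at (346,185) and the plate corners at (330,90) and (330,243). The wheel is partly visible near (600,187).

Run:
```python
from h import *
s=dict(np.load('pics/w2.png.npz'))
for n,u,v,z in [('c',330,90,8),('c',330,243,8),('c',626,241,8),('dome',426,176,70),('tipR',345,163,64),('tipL',345,205,64),('bridgeL',553,129,82),('bridgeL',541,231,82),('wheel disc?',600,187,95)]:
    print(n,atz(s,u,v,z).round(1))
```

```text
c [614.  194.9   8. ]
c [483.9 194.3   8. ]
c [484.9 -86.5   8. ]
dome [550.7 130.1  70. ]
tipR [559.1 185.8  64. ]
tipL [529.4 185.3  64. ]
bridgeL [582.   53.8  82. ]
bridgeL [514.3  49.6  82. ]
wheel disc? [546.8  24.7  95. ]
```

Request:
carry_out:
  increments:
    - [0.0485,0.0765,0.03,0.0]
    - [0.0485,0.0765,0.06,0.0]
    - [0.0485,0.0765,0.075,0.0]
    - [0.0485,0.0765,0.08,0.0]
    - [0.0485,0.0765,0.08,0.0]

```text
t: 2.82
tool_pos: [549.5, 129.3, 111.4]
tcp_rot: [[1.0, 0.002, 0.001], [0.002, -1.0, 0.0], [0.001, -0.0, -1.0]]
contact_force: [0.4, -0.1, 1.3]
opening: 0.1
gripper_force: 0.0
```

Run:
```python
from h import *
o=get_obs();print(o['t'],o['tool_pos'],o['contact_force'])
save('wrist','w3.png')
```

```text
2.825 [549.51520905 129.26676204 111.3958064 ] [ 0.40979403 -0.08481855  1.31689484]
```

View pics/w3.png

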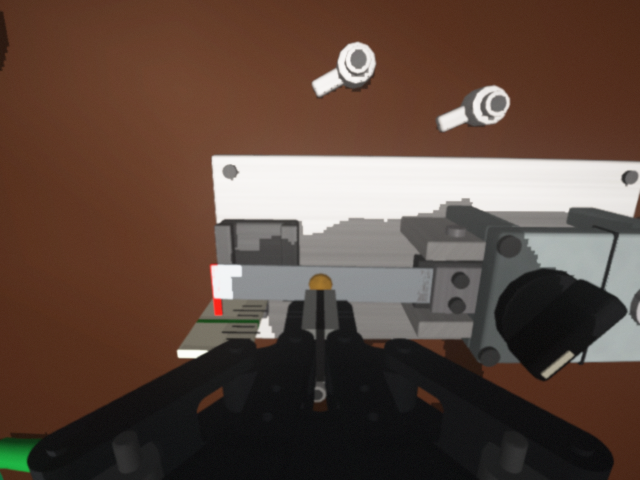

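The picture shows the fingertips just above the dome at (320,283). The pointer's red bar is at (217,305), and the green band is at (200–260,321) among the ticks.

Request:
carry_out:
  increments:
    - [0.0,0.001,0.003,0.0]
    - [0.0,0.001,0.005,0.0]
    - [0.0,0.001,0.006,0.0]
    - [0.0,0.001,0.006,0.0]

```text
t: 3.38
tool_pos: [549.5, 127.5, 104.7]
tcp_rot: [[1.0, 0.001, -0.0], [0.001, -1.0, 0.0], [-0.0, -0.0, -1.0]]
contact_force: [-0.5, -0.3, 0.0]
opening: 0.0
gripper_force: 0.0
```

Request:
carry_out:
  increments:
    - [0.0,0.0,0.001,0.0]
    - [0.0,0.0,0.002,0.0]
    - [0.0,0.0,0.002,0.0]

```text
t: 3.75
tool_pos: [549.5, 127.5, 102.5]
tcp_rot: [[1.0, 0.001, -0.0], [0.001, -1.0, -0.0], [-0.0, 0.0, -1.0]]
contact_force: [0.0, 0.3, -0.2]
opening: -0.2
gripper_force: 0.0
```

Request:
carry_out:
  increments:
    - [0.0,0.0,0.001,0.0]
    - [0.0,0.0,0.002,0.0]
    - [0.0,0.0,0.002,0.0]

```text
t: 4.12
tool_pos: [549.5, 127.5, 100.5]
tcp_rot: [[1.0, 0.001, -0.0], [0.001, -1.0, -0.0], [-0.0, 0.0, -1.0]]
contact_force: [-0.9, -0.4, -0.3]
opening: 0.1
gripper_force: 0.0
```

Request:
carry_out:
  increments:
    - [0.0,0.0,0.001,0.0]
    - [0.0,0.0,0.002,0.0]
    - [0.0,0.0,0.002,0.0]

```text
t: 4.5
tool_pos: [549.5, 127.5, 98.5]
tcp_rot: [[1.0, 0.001, -0.0], [0.001, -1.0, -0.0], [-0.0, 0.0, -1.0]]
contact_force: [-0.5, 0.8, -0.1]
opening: 0.1
gripper_force: 0.0
```

Request:
carry_out:
  increments:
    - [0.0,0.0,0.001,0.0]
    - [0.0,0.0,0.001,0.0]

```text
t: 4.75
tool_pos: [549.5, 127.5, 97.6]
tcp_rot: [[1.0, 0.001, -0.0], [0.001, -1.0, -0.0], [-0.0, 0.0, -1.0]]
contact_force: [-0.4, -0.5, -0.0]
opening: 0.3
gripper_force: 0.0
```

Request:
carry_out:
  increments:
    - [0.0,0.0,0.001,0.0]
    - [0.0,0.0,0.001,0.0]

```text
t: 5.0
tool_pos: [549.5, 127.5, 96.5]
tcp_rot: [[1.0, 0.001, -0.0], [0.001, -1.0, -0.0], [-0.0, 0.0, -1.0]]
contact_force: [0.8, -0.1, 0.5]
opening: 0.1
gripper_force: 0.0
```

Request:
carry_out:
  increments:
    - [0.0,0.0,0.001,0.0]
    - [0.0,0.0,0.002,0.0]
    - [0.0,0.0,0.002,0.0]

```text
t: 5.38
tool_pos: [549.5, 127.5, 94.5]
tcp_rot: [[1.0, 0.001, -0.0], [0.001, -1.0, -0.0], [-0.0, 0.0, -1.0]]
contact_force: [0.0, -0.4, -1.0]
opening: -0.0
gripper_force: 0.0
```

Request:
carry_out:
  increments:
    - [0.0,0.0,0.001,0.0]
    - [0.0,0.0,0.001,0.0]

```text
t: 5.62
tool_pos: [549.5, 127.5, 93.6]
tcp_rot: [[1.0, 0.001, -0.0], [0.001, -1.0, -0.0], [-0.0, 0.0, -1.0]]
contact_force: [-0.1, -0.1, -0.7]
opening: 0.1
gripper_force: 0.0
```

Request:
carry_out:
  increments:
    - [0.0,0.0,0.001,0.0]
    - [0.0,0.0,0.001,0.0]

```text
t: 5.88
tool_pos: [549.5, 127.5, 92.6]
tcp_rot: [[1.0, 0.001, -0.0], [0.001, -1.0, -0.0], [-0.0, 0.0, -1.0]]
contact_force: [0.1, -0.4, -0.8]
opening: -0.2
gripper_force: 0.0
```

Request:
carry_out:
  increments:
    - [0.0,0.0,0.001,0.0]
    - [0.0,0.0,0.001,0.0]

```text
t: 6.12
tool_pos: [549.5, 127.5, 91.6]
tcp_rot: [[1.0, 0.001, -0.0], [0.001, -1.0, -0.0], [-0.0, 0.0, -1.0]]
contact_force: [-0.0, 1.0, 0.3]
opening: -0.0
gripper_force: 0.0
```

Request:
carry_out:
  increments:
    - [0.0,0.0,0.001,0.0]
    - [0.0,0.0,0.001,0.0]

```text
t: 6.38
tool_pos: [549.5, 127.5, 90.6]
tcp_rot: [[1.0, 0.001, -0.0], [0.001, -1.0, -0.0], [-0.0, 0.0, -1.0]]
contact_force: [0.3, 0.0, 0.0]
opening: 0.2
gripper_force: 0.0
```

Request:
carry_out:
  increments:
    - [0.0,0.0,0.001,0.0]
    - [0.0,0.0,0.001,0.0]

```text
t: 6.62
tool_pos: [549.6, 127.5, 89.7]
tcp_rot: [[1.0, 0.001, 0.0], [0.001, -1.0, 0.0], [0.0, -0.0, -1.0]]
contact_force: [0.6, -0.7, 0.7]
opening: 0.0
gripper_force: 0.4
```

Request:
carry_out:
  increments:
    - [0.0,0.0,0.001,0.0]
    - [0.0,0.0,0.001,0.0]

```text
t: 6.88
tool_pos: [549.6, 127.5, 88.7]
tcp_rot: [[1.0, 0.001, 0.0], [0.001, -1.0, 0.0], [0.0, -0.0, -1.0]]
contact_force: [-0.4, 0.4, 2.3]
opening: 0.1
gripper_force: 1.2
```

Request:
carry_out:
  increments:
    - [0.0,0.0,0.001,0.0]
    - [0.0,0.0,0.001,0.0]

```text
t: 7.12
tool_pos: [549.6, 127.6, 87.8]
tcp_rot: [[1.0, 0.001, 0.0], [0.001, -1.0, 0.0], [0.0, -0.0, -1.0]]
contact_force: [-1.3, 1.6, 3.8]
opening: 0.2
gripper_force: 2.0
```

Run:
```python
from h import *
import workcell
o=get_obs();print(workcell.tcp_to_tips,o['t'],o['tool_pos'],o['contact_force'],o['gripper_force'])
save('wrist','w4.png')
```

```text
25.0 7.125 [549.64542363 127.55352115  87.80277722] [-1.3225452   1.56101942  3.82220735] 1.9797650050031734
```

Request:
carry_out:
  increments:
    - [0.0,0.0,0.001,0.0]
    - [0.0,0.0,0.001,0.0]

```text
t: 7.42
tool_pos: [549.7, 127.6, 86.8]
tcp_rot: [[1.0, 0.001, 0.0], [0.001, -1.0, 0.0], [0.0, -0.0, -1.0]]
contact_force: [-0.6, 0.3, 5.8]
opening: 0.2
gripper_force: 2.8
```

Request:
carry_out:
  increments:
    - [0.0,0.0,0.001,0.0]
    - [0.0,0.0,0.001,0.0]

```text
t: 7.68
tool_pos: [549.7, 127.6, 86.0]
tcp_rot: [[1.0, 0.001, 0.001], [0.001, -1.0, 0.0], [0.001, -0.0, -1.0]]
contact_force: [-0.7, 1.4, 7.5]
opening: 0.1
gripper_force: 3.5
```

Request:
carry_out:
  increments:
    - [0.0,0.0,0.0,0.0]

```text
t: 7.8
tool_pos: [549.8, 127.6, 86.0]
tcp_rot: [[1.0, 0.001, 0.001], [0.001, -1.0, 0.0], [0.001, -0.0, -1.0]]
contact_force: [-0.4, 1.4, 7.6]
opening: -0.2
gripper_force: 3.5
```

Request:
carry_out:
  increments:
    - [0.0,0.0,0.0,0.0]

```text
t: 7.92
tool_pos: [549.7, 127.6, 86.0]
tcp_rot: [[1.0, 0.001, 0.001], [0.001, -1.0, 0.0], [0.001, -0.0, -1.0]]
contact_force: [-1.0, 0.8, 6.9]
opening: -0.1
gripper_force: 3.5
```

Request:
carry_out:
  increments:
    - [0.0,0.0,0.0,0.0]

```text
t: 8.05
tool_pos: [549.7, 127.6, 86.0]
tcp_rot: [[1.0, 0.001, 0.001], [0.001, -1.0, 0.0], [0.001, -0.0, -1.0]]
contact_force: [-0.5, 0.8, 6.9]
opening: 0.2
gripper_force: 3.5
```

Run:
```python
from h import *
s=save('wrist','w5.png')
F=[]
for i in range(8):
    o=get_obs();F.append(o['contact_force'][2]);snapshot('wrist')
print(o['tool_pos'],np.round(F,2),np.mean(F))
p=s['pixels'][230:380,150:350,::-1]
cv2.imwrite('pics/c5.png',cv2.resize(p,None,fx=4,fy=4,interpolation=cv2.INTER_CUBIC))
```

```text
[549.75579684 127.56435718  86.02434593] [6.97 6.52 7.42 6.07 6.82 7.71 6.49 7.11] 6.888884973678458
```

View pics/c5.png

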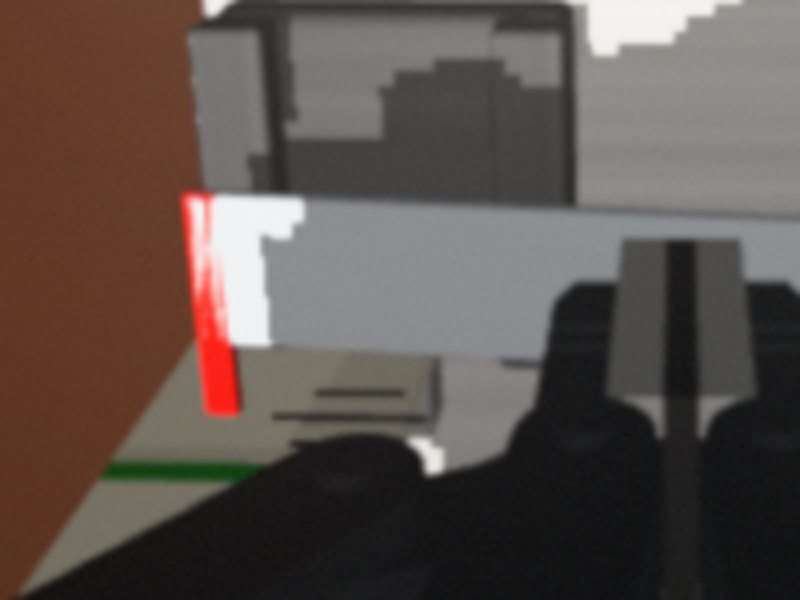

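The crop shows the pointer end at full-frame (205.5,333) and the green band at (195,347.5). The pointer sits well below the band, near the lower ticks.

Run:
```python
from h import *
s=dict(np.load('pics/w5.png.npz'))
def atx(u,v,x):
    c,d=ray(s,u,v); return (c+d*(x-c[0])/d[0]).round(1)
for x in (528,529.5): print('ptr end',atx(150+222/4,230+412/4,x))
for x in (525,526,527.5): print('band',atx(150+180/4,230+470/4,x), 'tick',[atx(150+350/4,230+y/4,x)[2] for y in(393,417,441)])
for y in (184,185): # bar end edge at tip via y plane
    c,d=ray(s,150+187/4,230+195/4); print((c+d*(y-c[1])/d[1]).round(1))
```

```text
ptr end [528.  185.4  49.3]
ptr end [529.5 184.5  51.7]
band [525.  188.3  57.9] tick [np.float64(39.4), np.float64(45.5), np.float64(51.2)]
band [526.  187.6  59.4] tick [np.float64(41.1), np.float64(47.1), np.float64(52.7)]
band [527.5 186.7  61.6] tick [np.float64(43.6), np.float64(49.5), np.float64(55.1)]
[561.2 184.   56.2]
[560.1 185.   53.6]
```

Request:
carry_out:
  increments:
    - [0,0,-0.04,0]
    - [0,0.03,-0.079,-0.18]
    - [0,0.08,-0.079,-0.36]
    - [0,0.102,-0.079,-0.54]
    - [0,0.102,-0.079,-0.72]
    - [0,0.102,-0.079,-0.9]
    - [0,0.102,-0.079,-1.08]
    - [0,0.102,-0.079,-1.26]

```text
t: 9.5
tool_pos: [549.4, 25.4, 164.1]
tcp_rot: [[0.299, 0.954, -0.001], [0.954, -0.299, -0.0], [-0.0, -0.001, -1.0]]
contact_force: [-1.4, 0.3, 0.0]
opening: -0.2
gripper_force: 0.0
```

Request:
carry_out:
  increments:
    - [0,0,0,-0.18]
    - [0,0,0,-0.36]
    - [0,0,0,-0.54]
    - [0,0,0,-0.72]
    - [0,0,0,-0.9]
    - [0,0,0,-1.08]
    - [0,0,0,-1.15]
    - [0,0,0,-1.15]
  claw: 0.1

```text
t: 10.5
tool_pos: [549.4, 25.4, 164.2]
tcp_rot: [[-0.744, 0.668, -0.001], [0.668, 0.744, -0.0], [0.0, -0.001, -1.0]]
contact_force: [0.5, -0.1, -0.5]
opening: 38.7
gripper_force: 0.0
```

Run:
```python
from h import *
o=get_obs();print(o['t'],o['tool_pos'],o['tcp_rot'],o['contact_force'],o['opening'],o['joints'])
save('wrist','w6.png')
```

```text
10.5 [549.44397729  25.41499665 164.22299026] [[-7.44260744e-01  6.67888819e-01 -6.85263894e-04]
 [ 6.67889050e-01  7.44260835e-01 -1.62346334e-04]
 [ 4.01585777e-04 -5.78508254e-04 -9.99999752e-01]] [ 0.47639899 -0.06675865 -0.48624825] 38.7071724012421 [-7.64709099e-05 -1.17266462e-01  1.82484257e+00 -1.63914383e-04
  1.43470180e+00 -8.39481686e-01]
```

View pics/w6.png

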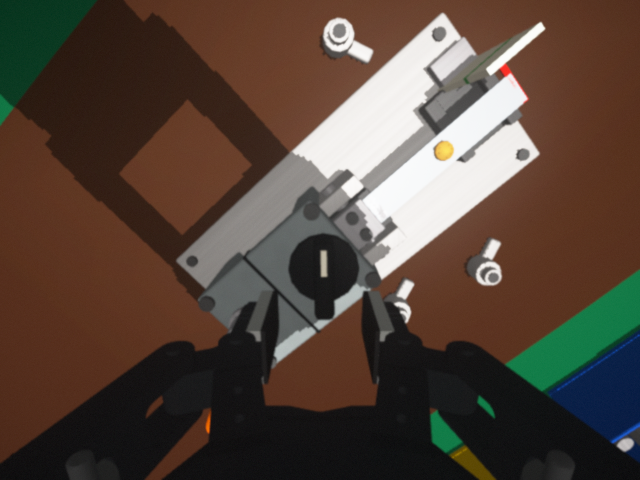

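The wheel's bar appears vertical, with the disc centred near (323,268) and the bar at u≈324. It is aligned and centred between the open jaws.

Run:
```python
from h import *
s=dict(np.load('pics/w6.png.npz'))
for p in [(323,267,95),(325,315,117),(325,315,95),(324,250,117)]:
    X=atz(s,*p); print(X.round(1))
o=get_obs();print((o['tcp_rot'].T@(atz(s,323,267,95)-o['tool_pos'])).round(1),(o['tcp_rot'].T@(atz(s,324,250,117)-o['tool_pos'])).round(1))
```

```text
[547.2  27.8  95. ]
[562.2  15.6 117. ]
[571.4   7.8  95. ]
[534.4  39.7 117. ]
[ 3.2  0.2 69.3] [20.7  0.5 47.3]
```

Request:
carry_out:
  increments:
    - [0.0015,0.0004,0.02,0]
    - [0.0015,0.0004,0.036,0]
    - [0.0015,0.0004,0.042,0]
    - [0.0015,0.0004,0.0425,0]
    - [0.0015,0.0004,0.0425,0]

```text
t: 11.18
tool_pos: [549.0, 26.8, 122.6]
tcp_rot: [[-0.745, 0.668, 0.001], [0.668, 0.745, -0.0], [-0.0, 0.0, -1.0]]
contact_force: [0.2, -0.9, 0.3]
opening: 38.3
gripper_force: 0.0
```

Request:
carry_out:
  increments:
    - [0,0,0,0]
    - [0,0,0,0]
    - [0,0,0,0]
    - [0,0,0,0]
    - [0,0,0,0]
  claw: 1
  grip_force: 60

```text
t: 11.8
tool_pos: [549.6, 27.5, 123.0]
tcp_rot: [[-0.745, 0.667, 0.003], [0.667, 0.745, 0.001], [-0.001, 0.003, -1.0]]
contact_force: [7.2, 6.2, 1.2]
opening: 9.4
gripper_force: 61.0
```

Request:
carry_out:
  increments:
    - [0,0.0008,0,0.1]
    - [0,0.0008,0,0.25]
    - [0,0.0008,0,0.4]
    - [0,0.0008,0,0.55]
    - [0,0.0008,0,0.7]
    - [0,0.0008,0,0.85]
    - [0,0.0008,0,0.95]
    - [0,0.0008,0,0.95]

```text
t: 12.8
tool_pos: [549.3, 27.6, 122.9]
tcp_rot: [[0.111, 0.994, 0.0], [0.994, -0.111, 0.0], [0.0, 0.0, -1.0]]
contact_force: [-4.2, 0.3, 7.1]
opening: 9.8
gripper_force: 61.9
```

Request:
carry_out:
  increments:
    - [0,0,0,0]
    - [0,0,0,0]

```text
t: 13.05
tool_pos: [549.3, 27.5, 122.9]
tcp_rot: [[0.11, 0.994, 0.0], [0.994, -0.11, 0.0], [0.0, 0.0, -1.0]]
contact_force: [-3.9, 1.1, 6.2]
opening: 9.9
gripper_force: 61.9
```

Request:
carry_out:
  increments:
    - [0,0,0,0]
    - [0,0,0,0]
    - [0,0,0,0]
    - [0,0,-0.02,0]
    - [0,0,-0.05,0]
  claw: 0.3

```text
t: 13.68
tool_pos: [549.1, 27.4, 173.4]
tcp_rot: [[0.11, 0.994, -0.001], [0.994, -0.11, -0.0], [-0.0, -0.001, -1.0]]
contact_force: [0.7, -0.3, -0.6]
opening: 29.9
gripper_force: 0.0
```

Request:
carry_out:
  increments:
    - [0.05,0,0,0.18]
    - [0.1,0,0,0.36]
    - [0.1,0,0,0.54]
    - [0.1,0,0,0.72]
    - [0.1,0,0,0.9]
    - [0.1,0,0,1.08]
    - [0.1,0,0,1.26]
    - [0.1,0,0,1.44]
  claw: 1

```text
t: 14.68
tool_pos: [560.5, 126.8, 173.8]
tcp_rot: [[1.0, 0.015, 0.001], [0.015, -1.0, 0.0], [0.001, -0.0, -1.0]]
contact_force: [0.5, 0.4, 0.1]
opening: 0.1
gripper_force: 0.0
```

Run:
```python
from h import *
o=get_obs();print(o['t'],o['tool_pos'],o['tcp_rot'],o['contact_force'],o['opening'],o['joints'])
```

```text
14.675 [560.53768053 126.8444839  173.75440071] [[ 9.99888349e-01  1.48949974e-02  1.19536669e-03]
 [ 1.48947522e-02 -9.99889044e-01  2.13808359e-04]
 [ 1.19841873e-03 -1.95979796e-04 -9.99999263e-01]] [0.48946492 0.36865528 0.05993165] 0.06478079689113538 [ 1.78158549e-01 -6.87459144e-02  1.76397947e+00 -1.42709625e-06
  1.44514476e+00  1.73405962e+00]
```

Request:
carry_out:
  increments:
    - [-0.011,-0.0008,0.04,0]
    - [-0.011,-0.0008,0.065,0]
    - [-0.011,-0.0008,0.0745,0]
    - [-0.011,-0.0008,0.0745,0]

```text
t: 15.18
tool_pos: [549.6, 127.4, 98.5]
tcp_rot: [[1.0, 0.021, 0.0], [0.021, -1.0, 0.0], [0.0, -0.0, -1.0]]
contact_force: [-0.0, -0.7, 0.2]
opening: -0.5
gripper_force: 0.0
```

Request:
carry_out:
  increments:
    - [0,0,0.001,0]
    - [0,0,0.002,0]
    - [0,0,0.002,0]

```text
t: 15.55
tool_pos: [549.6, 127.5, 96.2]
tcp_rot: [[1.0, 0.021, 0.001], [0.021, -1.0, 0.0], [0.001, -0.0, -1.0]]
contact_force: [1.0, 1.0, 1.9]
opening: -0.1
gripper_force: 0.7
```

Request:
carry_out:
  increments:
    - [0,0,0.001,0]
    - [0,0,0.002,0]
    - [0,0,0.002,0]

```text
t: 15.92
tool_pos: [549.5, 127.6, 94.0]
tcp_rot: [[1.0, 0.021, 0.001], [0.021, -1.0, 0.001], [0.001, -0.001, -1.0]]
contact_force: [0.7, 3.0, 4.6]
opening: -0.1
gripper_force: 2.6
```

Request:
carry_out:
  increments:
    - [0,0,0.0008,0]
    - [0,0,0.0015,0]
    - [0,0,0.0015,0]
    - [0,0,0.0015,0]

```text
t: 16.42
tool_pos: [549.6, 127.7, 92.8]
tcp_rot: [[1.0, 0.021, 0.001], [0.021, -1.0, 0.001], [0.001, -0.001, -1.0]]
contact_force: [1.5, 5.0, 7.2]
opening: 0.3
gripper_force: 3.5
```

Run:
```python
from h import *
s=save('wrist','w7.png')
F=[]
for i in range(6):
    o=get_obs();F.append(o['contact_force']);snapshot('wrist')
print(o['t'],o['tool_pos'],np.mean(F,0),o['gripper_force'])
p=s['pixels'][250:370,160:320,::-1]
cv2.imwrite('pics/c7.png',cv2.resize(p,None,fx=5,fy=5,interpolation=cv2.INTER_CUBIC))
```

```text
16.725 [549.63370293 127.68471814  92.81339419] [0.5114062  4.36281866 7.16288879] 3.541280778390501
```

View pics/c7.png

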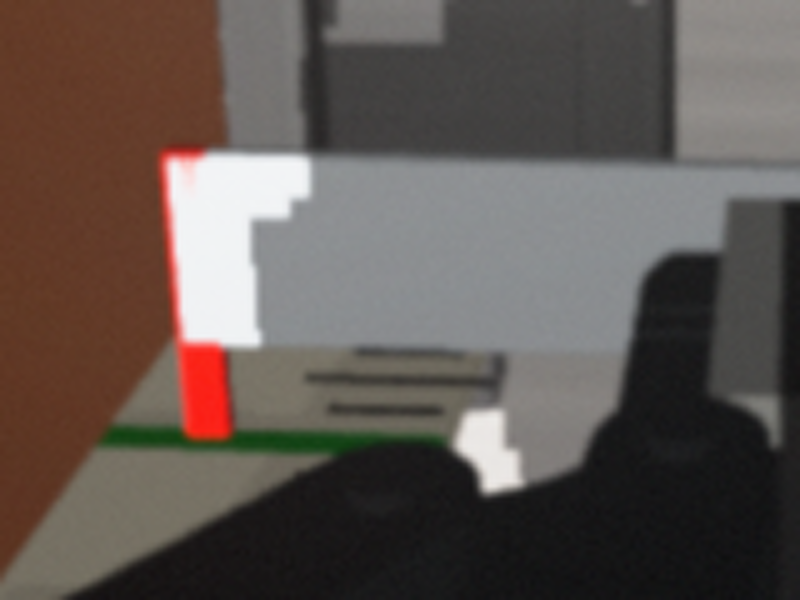

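The crop shows the pointer end at full-frame (201.6,337.6), just over the green band at v≈337–339.

Run:
```python
from h import *
s=dict(np.load('pics/w7.png.npz'))
def atx(u,v,x):
    c,d=ray(s,u,v); return (c+d*(x-c[0])/d[0]).round(1)
f=lambda a,b,x:atx(160+a/5,250+b/5,x)
for x in (527,527.8,528.5): print(x,'band up/lo',f(150,427,x),f(150,446,x),'ticks',[f(390,y,x)[2] for y in(353,380,409)])
for x in (528.5,529.2,529.8,530.5): print(x,'ptr end bottom',f(207,438,x))
# predicted pixel of pointer end faces for tip z
from itertools import product
for zt in (58,60,62,64):
  q=proj(s,[[529.8,184.5,zt+1],[529.8,184.5,zt-1],[539.8,184.5,zt+1]]); print(zt,[( (u-160)*5,(v-250)*5) for u,v in q.round(1)])
```

```text
527 band up/lo [527.  192.1  59.2] [527.  190.8  62.6] ticks [np.float64(43.2), np.float64(48.9), np.float64(54.7)]
527.8 band up/lo [527.8 191.5  60.4] [527.8 190.3  63.9] ticks [np.float64(44.6), np.float64(50.2), np.float64(56.0)]
528.5 band up/lo [528.5 191.1  61.5] [528.5 189.8  64.9] ticks [np.float64(45.8), np.float64(51.4), np.float64(57.1)]
528.5 ptr end bottom [528.5 184.7  63.3]
529.2 ptr end bottom [529.2 184.3  64.4]
529.8 ptr end bottom [529.8 184.   65.3]
530.5 ptr end bottom [530.5 183.5  66.4]
58 [(np.float64(222.00000000000003), np.float64(404.00000000000006)), (np.float64(228.49999999999994), np.float64(393.49999999999994)), (np.float64(214.00000000000006), np.float64(315.5000000000001))]
60 [(np.float64(215.99999999999994), np.float64(414.4999999999999)), (np.float64(222.00000000000003), np.float64(404.00000000000006)), (np.float64(207.5), np.float64(325.0))]
62 [(np.float64(209.00000000000006), np.float64(425.0)), (np.float64(215.99999999999994), np.float64(414.4999999999999)), (np.float64(200.49999999999997), np.float64(335.0))]
64 [(np.float64(202.5), np.float64(435.99999999999994)), (np.float64(209.00000000000006), np.float64(425.0)), (np.float64(193.49999999999994), np.float64(345.5000000000001))]
```

Request:
carry_out:
  increments:
    - [0,0,-0.005,0]
    - [0,0,-0.012,0]
    - [0,0,-0.012,0]
    - [0,0,-0.012,0]

```text
t: 17.27
tool_pos: [549.1, 127.3, 103.9]
tcp_rot: [[1.0, 0.021, -0.0], [0.021, -1.0, -0.0], [-0.0, 0.0, -1.0]]
contact_force: [-0.4, -0.7, 0.5]
opening: 0.1
gripper_force: 0.0
```

Run:
```python
from h import *
save('wrist','w8.png'); print(get_obs()['tool_pos'])
```

```text
[549.08016102 127.29194234 103.78337655]
```

Request:
carry_out:
  increments:
    - [0,0,-0.025,0]
    - [-0.04,0,-0.025,0]
    - [-0.06,0,-0.025,0]
    - [-0.06,0,-0.025,0]
    - [-0.06,0,-0.025,0]

```text
t: 17.95
tool_pos: [489.8, 126.1, 129.2]
tcp_rot: [[1.0, 0.021, 0.0], [0.021, -1.0, 0.0], [0.0, -0.0, -1.0]]
contact_force: [0.2, 0.3, 0.7]
opening: -0.2
gripper_force: 0.0
```

Run:
```python
from h import *
b=save('wrist','w9.png'); o=get_obs(); print(o['t'],o['tool_pos'])
a=dict(np.load('pics/w8.png.npz'))
for s in (a,b): print([proj(s,X)[0].round(1) for X in ([529.8,185,71],[527.8,185,62])])
qa=a['pixels'][240:360,150:290]; qb=b['pixels'][150:270,130:270]
im=np.vstack([cv2.resize(q[:,:,::-1],(700,300 if 0 else 600),interpolation=cv2.INTER_CUBIC)[:, :] for q in (qa,qb)])
im=np.hstack([cv2.resize(q[10:110,10:110,::-1],(400,400),interpolation=cv2.INTER_CUBIC) for q in (qa,qb)])
cv2.imwrite('pics/c9.png',im)
```

```text
18.0 [489.84864931 126.10882583 129.09652861]
[array([201.9, 330.7]), array([207.8, 325. ])]
[array([206.4, 204.9]), array([211.9, 205.5])]
```

View pics/c9.png

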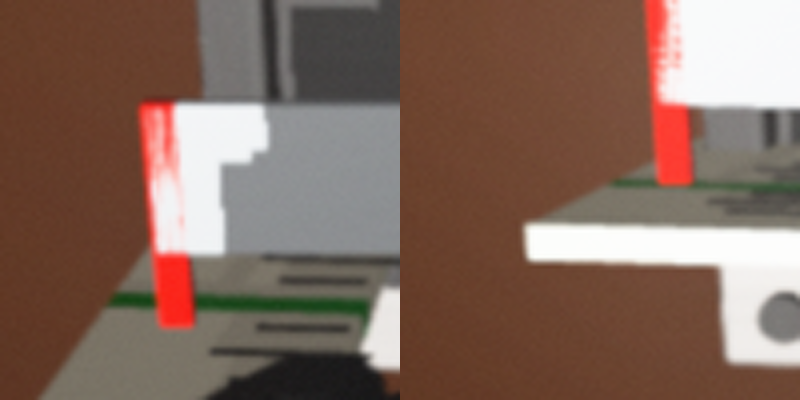

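The composite shows the pointer end at A(177,327) and B(675,184.5). The band's left end is at A(112,300) and B(610,184).

Run:
```python
from h import *
a=dict(np.load('pics/w8.png.npz'));b=dict(np.load('pics/w9.png.npz'))
A=lambda x,y:(160+(x+.5)/4-.5,250+(y+.5)/4-.5); B=lambda x,y:(140+(x-400+.5)/4-.5,160+(y+.5)/4-.5)
def tri(pa,pb):
    ca,da=ray(a,*A(*pa));cb,db=ray(b,*B(*pb));da/=np.linalg.norm(da);db/=np.linalg.norm(db)
    k=np.linalg.lstsq(np.c_[da,-db],cb-ca,rcond=None)[0];p,q=ca+k[0]*da,cb+k[1]*db
    return ((p+q)/2).round(2),np.linalg.norm(p-q).round(2)
print('ptr L',tri((160,327),(658,185.5)));print('ptr R',tri((194,325),(692,184.5)))
print('band L',tri((112,300),(610,184)))
# column scan for subpixel
for n,s,u in(('A',a,[190,193,196]),('B',b,[196,199])):
    P=s['pixels'].astype(int); rng=range(312,334) if n=='A' else range(198,214)
    for c in u: print(n,c,[(v,*P[v,c]) for v in rng if P[v,c,1]-P[v,c,0]>15])
```

```text
ptr L (array([529.08, 186.41,  70.48]), np.float64(0.06))
ptr R (array([529.2 , 182.14,  70.01]), np.float64(0.1))
band L (array([527.45, 196.07,  61.51]), np.float64(0.18))
A 190 [(323, np.int64(55), np.int64(76), np.int64(43)), (324, np.int64(27), np.int64(67), np.int64(24)), (325, np.int64(28), np.int64(68), np.int64(24)), (326, np.int64(59), np.int64(80), np.int64(51))]
A 193 [(323, np.int64(56), np.int64(79), np.int64(47)), (324, np.int64(28), np.int64(69), np.int64(26)), (325, np.int64(28), np.int64(69), np.int64(25)), (326, np.int64(57), np.int64(80), np.int64(48))]
A 196 [(323, np.int64(64), np.int64(86), np.int64(55)), (324, np.int64(31), np.int64(70), np.int64(29)), (325, np.int64(24), np.int64(67), np.int64(23)), (326, np.int64(47), np.int64(77), np.int64(41))]
B 196 [(205, np.int64(68), np.int64(88), np.int64(58)), (206, np.int64(79), np.int64(95), np.int64(68))]
B 199 [(205, np.int64(74), np.int64(91), np.int64(64)), (206, np.int64(80), np.int64(96), np.int64(69))]
```

Request:
carry_out:
  increments:
    - [0,0,-0.036,-0.18]
    - [0.02,0.04,-0.036,-0.36]
    - [0.057,0.1,-0.036,-0.54]
    - [0.057,0.1,-0.036,-0.72]
    - [0.057,0.1,-0.036,-0.9]
    - [0.057,0.1,-0.036,-1.08]
    - [0.057,0.1,-0.036,-1.26]
    - [0.057,0.1,-0.036,-1.44]
  claw: 0.2

```text
t: 19.0
tool_pos: [549.0, 27.1, 164.8]
tcp_rot: [[0.104, 0.995, -0.001], [0.995, -0.104, -0.0], [-0.0, -0.001, -1.0]]
contact_force: [-0.3, -0.2, -1.2]
opening: 34.4
gripper_force: 0.0
```

Run:
```python
from h import *
s=save('wrist','w10.png');o=get_obs();print(o['t'],o['tool_pos'],o['tcp_rot'][:,0],o['opening'])
# bright bar mark: bar line in image
P=s['pixels'][220:340,260:390].astype(int)
m=(P.min(2)>150)&(abs(P[:,:,0]-P[:,:,2])<40)
n,l,st,ce=cv2.connectedComponentsWithStats(m.astype(np.uint8))
print([(st[i],ce[i]+[260,220]) for i in range(1,n) if 15<st[i][4]<400])
```

```text
19.05 [548.91543995  27.13377172 164.76871242] [ 9.45532472e-02  9.95519799e-01 -1.12696801e-04] 33.976131980115625
[(array([59, 33,  4, 24, 86], dtype=int32), array([320.61627907, 264.79069767]))]
```

Request:
carry_out:
  increments:
    - [0,0,0.02,0.015]
    - [0,0,0.036,0.015]
    - [0,0,0.042,0.015]
    - [0,0,0.042,0.015]
    - [0,0,0.042,0.015]

```text
t: 19.68
tool_pos: [548.6, 27.3, 123.6]
tcp_rot: [[0.125, 0.992, 0.001], [0.992, -0.125, 0.0], [0.0, 0.001, -1.0]]
contact_force: [1.5, 0.1, -0.5]
opening: 33.9
gripper_force: 0.0
```

Request:
carry_out:
  increments:
    - [0,0,0,0]
    - [0,0,0,0]
    - [0,0,0,0]
    - [0,0,0,0]
    - [0,0,0,0]
  claw: 1
  grip_force: 60

```text
t: 20.3
tool_pos: [549.1, 27.3, 124.0]
tcp_rot: [[0.125, 0.992, 0.003], [0.992, -0.125, -0.0], [0.0, 0.003, -1.0]]
contact_force: [6.7, -0.1, 0.7]
opening: 9.6
gripper_force: 62.0
```

Request:
carry_out:
  increments:
    - [0,0,0,-0.04]
    - [0,0,0,-0.07]
    - [0,0,0,-0.07]
    - [0,0,0,-0.07]

```text
t: 20.8
tool_pos: [549.2, 27.2, 123.9]
tcp_rot: [[0.055, 0.998, 0.003], [0.998, -0.055, -0.0], [-0.0, 0.003, -1.0]]
contact_force: [6.4, -0.4, 0.4]
opening: 9.1
gripper_force: 62.0
```

Request:
carry_out:
  increments:
    - [0,0,0,0]
    - [0,0,0,0]
    - [0,0,0,0]
    - [0,0,-0.02,0]
    - [0,0,-0.05,0]
  claw: 0.2

```text
t: 21.42
tool_pos: [548.1, 27.3, 174.4]
tcp_rot: [[0.055, 0.998, -0.001], [0.998, -0.055, -0.0], [-0.0, -0.001, -1.0]]
contact_force: [-0.3, 0.7, -0.1]
opening: 34.0
gripper_force: 0.0
```

Request:
carry_out:
  increments:
    - [0.05,-0.004,0,0.18]
    - [0.1,-0.004,0,0.36]
    - [0.1,-0.004,0,0.54]
    - [0.1,-0.004,0,0.72]
    - [0.1,-0.004,0,0.9]
    - [0.1,-0.004,0,1.08]
    - [0.1,-0.004,0,1.26]
    - [0.1,-0.004,0,1.44]
  claw: 1

```text
t: 22.42
tool_pos: [550.1, 127.4, 174.8]
tcp_rot: [[0.998, 0.07, 0.001], [0.07, -0.998, 0.0], [0.001, -0.0, -1.0]]
contact_force: [0.4, 0.6, -0.1]
opening: 0.5
gripper_force: 0.0
```

Request:
carry_out:
  increments:
    - [0,0,0.04,0.07]
    - [0,0,0.065,0.07]
    - [0,0,0.0765,0.07]
    - [0,0,0.0765,0.07]
    - [0,0,0.0765,0.07]

```text
t: 23.05
tool_pos: [550.4, 127.5, 98.1]
tcp_rot: [[1.0, 0.006, 0.002], [0.006, -1.0, 0.0], [0.002, -0.0, -1.0]]
contact_force: [0.6, -0.8, -1.3]
opening: 0.3
gripper_force: 0.0
```

Request:
carry_out:
  increments:
    - [0,0,0.0015,0]
    - [0,0,0.003,0]
    - [0,-0.0002,0.0045,0]
    - [0,-0.0004,0.0055,0]
    - [0,-0.0004,0.0055,0]

```text
t: 23.68
tool_pos: [550.3, 127.9, 91.9]
tcp_rot: [[1.0, 0.006, 0.001], [0.006, -1.0, 0.0], [0.001, -0.0, -1.0]]
contact_force: [-0.2, 1.0, 7.6]
opening: -0.3
gripper_force: 3.9
```

Request:
carry_out:
  increments:
    - [0,0,0,0]

```text
t: 23.8
tool_pos: [550.3, 127.9, 92.0]
tcp_rot: [[1.0, 0.006, 0.001], [0.006, -1.0, 0.0], [0.001, -0.0, -1.0]]
contact_force: [0.4, 1.1, 8.1]
opening: 0.0
gripper_force: 3.8
```

Run:
```python
from h import *
s=save('wrist','w11.png')
F=[]
for i in range(5):
    o=get_obs();F.append(o['contact_force']);snapshot('wrist')
print(o['t'],o['tool_pos'],np.mean(F,0),o['gripper_force'])
p=s['pixels'][280:360,170:270,::-1]
cv2.imwrite('pics/c11.png',cv2.resize(p,None,fx=7,fy=7,interpolation=cv2.INTER_CUBIC))
```

```text
24.05 [550.32781118 127.92785064  91.98809391] [0.19849033 0.93027827 8.08851251] 3.7930101058009313
```

View pics/c11.png

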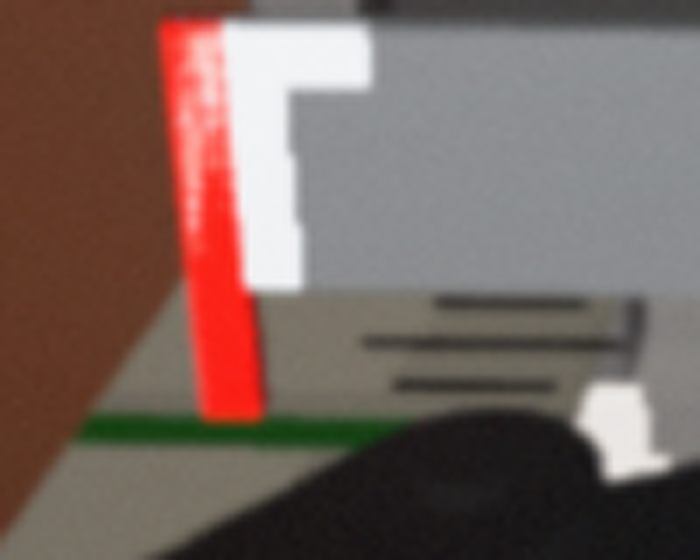

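Pointer end at (200–265,420) against the band centre at v≈431 in the crop. After correcting for the gap parallax, the pointer is about 62 mm high at roughly 8 N, so it is in the band. Next I lock the lever.

Request:
carry_out:
  increments:
    - [0,0,-0.04,0]
    - [0,0.02,-0.083,0]
    - [0.03,0.08,-0.083,0]
    - [0.062,0.14,-0.083,0]
    - [0.062,0.183,-0.083,0]
    - [0.062,0.183,-0.083,0]
    - [0.062,0.183,-0.083,0]

```text
t: 24.98
tool_pos: [612.7, -54.7, 173.9]
tcp_rot: [[1.0, 0.005, -0.001], [0.005, -1.0, 0.0], [-0.001, -0.0, -1.0]]
contact_force: [-1.1, -0.1, -0.8]
opening: 0.4
gripper_force: 0.0
```

Request:
carry_out:
  increments:
    - [0,0,0.03,0]
    - [0,0,0.05,0]
    - [0,0,0.054,0]
    - [0,0,0.054,0]

```text
t: 25.48
tool_pos: [613.1, -54.5, 120.5]
tcp_rot: [[1.0, 0.006, 0.0], [0.006, -1.0, -0.0], [0.0, 0.0, -1.0]]
contact_force: [-0.4, -0.2, 0.1]
opening: 0.2
gripper_force: 0.0
```

Run:
```python
from h import *
o=get_obs();print(o['t'],o['tool_pos'],o['tcp_rot'][:,0],o['contact_force'])
s=snapshot('top');P=s['pixels'].astype(int)
m=(P[:,:,0]>180)&(P[:,:,1]>60)&(P[:,:,1]<160)&(P[:,:,2]<60); m[:200]=0;m[300:]=0;m[:,:320]=0;m[:,400:]=0
v,u=np.nonzero(m);print(len(u),u.min(),u.max())
for i in (u.argmin(),u.argmax()): print(atz(s,u[i],v[i],109).round(1))
print(atz(s,u.mean(),v.mean(),107).round(1))
```

```text
25.475 [613.05089049 -54.46537513 120.53499374] [9.99979741e-01 6.36416901e-03 1.24318389e-04] [-0.38513517 -0.15125474  0.14824424]
2 367 368
[576.2 -83.4 109. ]
[576.2 -85.4 109. ]
[576.6 -84.6 107. ]
```

Request:
carry_out:
  increments:
    - [-0.014,0.0115,0,0]
    - [-0.021,0.0195,0,0]
    - [-0.027,0.0275,0,0]
    - [-0.037,0.033,0,0]
    - [-0.0465,0.0372,0,0]
    - [-0.0555,0.0395,0,0]
    - [-0.064,0.0405,0,0]
    - [-0.073,0.0395,0,0]

```text
t: 26.52
tool_pos: [539.7, -94.8, 120.3]
tcp_rot: [[1.0, 0.006, 0.0], [0.006, -1.0, -0.0], [0.0, 0.0, -1.0]]
contact_force: [3.7, 0.7, 0.0]
opening: -0.2
gripper_force: 1.3
```

Request:
carry_out:
  increments:
    - [-0.004,-0.001,0,0]
    - [-0.008,-0.002,0,0]
    - [-0.008,-0.002,0,0]

```text
t: 26.9
tool_pos: [532.0, -92.7, 120.2]
tcp_rot: [[1.0, 0.006, -0.0], [0.006, -1.0, -0.0], [-0.0, 0.0, -1.0]]
contact_force: [0.0, -0.3, -0.4]
opening: 0.2
gripper_force: 0.4
```

Request:
carry_out:
  increments:
    - [-0.002,-0.001,0,0]
    - [-0.004,-0.002,0,0]
    - [-0.004,-0.002,0,0]

```text
t: 27.28
tool_pos: [528.4, -90.9, 120.3]
tcp_rot: [[1.0, 0.006, 0.001], [0.006, -1.0, -0.0], [0.001, 0.0, -1.0]]
contact_force: [5.8, -0.7, 0.8]
opening: 0.0
gripper_force: 2.5
```

Contact is on; I continue to the stop in small steps.

Request:
carry_out:
  increments:
    - [-0.0015,-0.001,0,0]
    - [-0.003,-0.002,0,0]
    - [-0.003,-0.002,0,0]

```text
t: 27.65
tool_pos: [527.1, -89.8, 120.9]
tcp_rot: [[1.0, 0.005, 0.006], [0.005, -1.0, -0.002], [0.006, 0.002, -1.0]]
contact_force: [23.7, -9.6, -6.3]
opening: 0.1
gripper_force: 11.9
```

Run:
```python
from h import *
s=snapshot('top');P=s['pixels'].astype(int)
m=(P[:,:,0]>150)&(P[:,:,0]-P[:,:,2]>90)&(P[:,:,1]>50)&(P[:,:,1]<170); m[:200]=0;m[300:]=0;m[:,:320]=0;m[:,400:]=0
v,u=np.nonzero(m);print(len(u))
if len(u):print(atz(s,u.mean(),v.mean(),107).round(1))
```

```text
12
[512.7 -75.4 107. ]
```

Request:
carry_out:
  increments:
    - [0.012,0.009,0,0]
    - [0.022,0.016,0,0]
    - [0.022,0.016,-0.03,0]
    - [0.022,0.016,-0.055,0]
    - [0.022,-0.04,-0.055,0]
    - [0.022,-0.1,-0.055,0]
    - [0.022,-0.16,-0.055,0]
    - [0.022,-0.215,-0.055,0]

```text
t: 28.7
tool_pos: [545.7, 128.1, 175.0]
tcp_rot: [[1.0, 0.006, -0.001], [0.006, -1.0, -0.0], [-0.001, 0.0, -1.0]]
contact_force: [0.6, -0.2, 0.9]
opening: 0.3
gripper_force: 0.0
```

Request:
carry_out:
  increments:
    - [0,0,0,0]
    - [0,0,0,0]

```text
t: 28.95
tool_pos: [545.9, 126.0, 174.8]
tcp_rot: [[1.0, 0.006, -0.001], [0.006, -1.0, -0.0], [-0.001, 0.0, -1.0]]
contact_force: [0.1, 0.7, -0.7]
opening: 0.1
gripper_force: 0.0
```

Request:
carry_out:
  increments:
    - [0.004,-0.0015,0.04,0]
    - [0.004,-0.0015,0.065,0]
    - [0.004,-0.0015,0.077,0]
    - [0.004,-0.0015,0.077,0]
    - [0.004,-0.0015,0.077,0]

```text
t: 29.58
tool_pos: [550.4, 127.5, 99.4]
tcp_rot: [[1.0, 0.005, 0.001], [0.005, -1.0, 0.0], [0.001, -0.0, -1.0]]
contact_force: [-0.2, 0.2, 0.5]
opening: -0.2
gripper_force: 0.0
```

Request:
carry_out:
  increments:
    - [0,0,0.0015,0]
    - [0,0,0.003,0]
    - [0,-0.0002,0.0045,0]
    - [0,-0.0004,0.0052,0]
    - [0,-0.0004,0.0052,0]

```text
t: 30.2
tool_pos: [550.1, 128.2, 93.3]
tcp_rot: [[1.0, 0.006, 0.001], [0.006, -1.0, 0.0], [0.001, -0.0, -1.0]]
contact_force: [1.5, -0.6, 6.4]
opening: 0.3
gripper_force: 2.7
```

Request:
carry_out:
  increments:
    - [0,0,0,0]

```text
t: 30.32
tool_pos: [550.1, 128.2, 93.3]
tcp_rot: [[1.0, 0.006, 0.001], [0.006, -1.0, 0.0], [0.001, -0.0, -1.0]]
contact_force: [0.1, 0.5, 5.6]
opening: 0.2
gripper_force: 2.6
```

Request:
carry_out:
  increments:
    - [0,0,0.0008,0]
    - [0,0,0.0015,0]
    - [0,0,0.0015,0]

```text
t: 30.7
tool_pos: [550.2, 128.3, 92.0]
tcp_rot: [[1.0, 0.006, 0.001], [0.006, -1.0, 0.0], [0.001, -0.0, -1.0]]
contact_force: [0.1, 0.4, 7.4]
opening: 0.0
gripper_force: 3.7
```

Run:
```python
from h import *
F=[]
for i in range(8):
    s=snapshot('wrist');o=get_obs();F.append(o['contact_force'])
print(o['t'],o['tool_pos'],np.mean(F,0),o['gripper_force'])
r=dict(np.load('pics/w11.png.npz'))
for q in (r,s):
    P=q['pixels'].astype(int);R=(P[:,:,0]>150)&(P[:,:,1]<90)
    v,u=np.nonzero(R[280:360,170:270]); g=[v_ for v_ in range(325,350) if P[v_,190,1]-P[v_,190,0]>15]
    print(v.max()+280,g,[int(P[x,203,0]-P[x,203,1]) for x in range(336,344)])
```

```text
31.1 [550.21087828 128.30796008  92.14348035] [0.03741401 0.26598628 7.01002283] 3.658962562549277
339 [339, 340, 341, 342] [221, 219, 213, 169, 44, -35, -39, -16]
339 [339, 340, 341, 342] [219, 217, 205, 128, 8, -41, -39, -22]
```

Request:
carry_out:
  increments:
    - [0,0,0.0004,0]
    - [0,0,0.0004,0]
    - [0,0,0.0004,0]
    - [0,0,0.0004,0]

```text
t: 31.6
tool_pos: [550.2, 128.3, 91.8]
tcp_rot: [[1.0, 0.006, 0.001], [0.006, -1.0, 0.0], [0.001, -0.0, -1.0]]
contact_force: [0.1, 0.7, 8.9]
opening: -0.2
gripper_force: 3.9
```

Run:
```python
from h import *
F=[]
for i in range(10):
    s=snapshot('wrist');o=get_obs();F.append(o['contact_force'])
print(o['t'],o['tool_pos'],np.mean(F,0),np.std(F,0),o['gripper_force'])
```

```text
32.1 [550.19735326 128.32697583  91.73549819] [-0.15453051  0.85164809  7.98727664] [0.32347807 0.39318867 0.37571659] 3.9377408314612694
```

Request:
carry_out:
  increments:
    - [0,0,0,0]
    - [0,0,0,0]
    - [0,0,0,0]
    - [0,0,0,0]
    - [0,0,0,0]
    - [0,0,0,0]
    - [0,0,0,0]
    - [0,0,0,0]

```text
t: 33.1
tool_pos: [550.2, 128.3, 91.8]
tcp_rot: [[1.0, 0.006, 0.001], [0.006, -1.0, 0.0], [0.001, -0.0, -1.0]]
contact_force: [0.1, -0.2, 7.4]
opening: -0.3
gripper_force: 3.9
```

Run:
```python
from h import *
s=snapshot('wrist');o=get_obs();P=s['pixels'].astype(int)
print(o['t'],o['contact_force'],o['gripper_force'],[int(P[x,203,0]-P[x,203,1]) for x in range(334,346)],[int(P[x,190,1]-P[x,190,0]) for x in range(336,345)])
# fractional edge -> tip z, gap 1.7 from face 
a=[(v,*P[v,203]) for v in range(334,346)]
d=P[334:346,203,0]-P[334:346,203,1]; 
e=333.5+np.clip((d+38)/(257),0,1).sum()
g=np.clip(P[330:350,190,1]-P[330:350,190,0],0,None);gc=(np.arange(330,350)*g).sum()/g.sum()
c,dd=ray(s,190,gc);x=c[0]+dd[0]*(62-c[2])/dd[2]
c,dd=ray(s,203,e);
for gap in(1.5,1.7,2): print(e,gc,x,c[2]+dd[2]*(x+gap-c[0])/dd[0]-1)
```

```text
33.15 [-0.30019983 -0.33005254  8.78714972] 3.937595173247246 [221, 222, 221, 219, 201, 101, -12, -42, -39, -20, -1, 7] [-6, -5, 3, 23, 38, 44, 34, 15, -2]
339.46108949416345 340.81528662420385 527.9230524975475 61.98233030594173
339.46108949416345 340.81528662420385 527.9230524975475 62.29432514700477
339.46108949416345 340.81528662420385 527.9230524975475 62.76231740859916
```

Steady 8 N was held with the pointer in the band. I'll retreat and sign off.

Request:
carry_out:
  increments:
    - [0,0,-0.01,0]
    - [0,0,-0.05,0]
    - [0,0,-0.1,0]
    - [0,0,-0.12,0]
    - [0,0,-0.12,0]
    - [0,0,-0.12,0]

```text
t: 33.9
tool_pos: [549.4, 128.1, 209.3]
tcp_rot: [[1.0, 0.006, -0.002], [0.006, -1.0, -0.0], [-0.002, 0.0, -1.0]]
contact_force: [0.0, 0.3, 0.1]
opening: 0.2
gripper_force: 0.0
```

Run:
```python
from h import *
o=get_obs();print(o['t'],o['tool_pos'],o['contact_force'])
s=snapshot('top');P=s['pixels'].astype(int)
m=(P[:,:,0]>150)&(P[:,:,0]-P[:,:,2]>90)&(P[:,:,1]>50)&(P[:,:,1]<170); m[:200]=0;m[300:]=0;m[:,:330]=0;m[:,400:]=0
v,u=np.nonzero(m);X=atz(s,u.mean(),v.mean(),107);print(len(u),X,np.arctan2(X[0]-549,-(X[1]+37.7)))
print(sign_off())
```

```text
33.9 [549.35516417 128.06619096 209.26808602] [0.0208581  0.34973836 0.1455593 ]
161 [524.18122207 -66.56634047 107.        ] -0.7101460360901455
the job is handed in; nothing more can be done
None
```

The wheel is set and locked with the lever at its stop. A steady push of about 8 N, held for over a second, read about 62 mm on the pointer (band centre 62 mm), and the job was handed in at 33.9 s; no verdict came back.

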